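# Push the film crate up onto the dry stand

## Robot

A 6-joint arm with a two-finger parallel gripper is mounted at the origin on a cart in front of the work surface, level with it; the furniture and walls round the work are solid. World frame = base frame: x ahead of the robot, y to its left, z up, the work surface at z = 0. Lengths are in m, angles in rad, forces in N, time in s.
With the tool pointing down it reaches from about 0.375 to 0.975 m from the base axis. Payload 3.8 kg.
Tool frame: the origin (TCP) lies at the very end of the fingers, on their centre line; the grasp point (between the pads) lies 19 mm behind it; y points along the fingers, x is the direction in which the jaws open and shut, and the axes are right-handed (so a half turn about y gives the same grasp; the last joint's range is limited). The gripper opens to 85 mm and grips with 20 to 120 N. Pads are 22 mm wide; open, the fingers measure 114 mm over their backs; the gripper's body (76 mm by 85 mm) begins 54 mm behind the grasp point. The pads swing forward as they close: fully open they stand 13 mm farther back than shut.
Start: joints at [1.132, 0.264, 1.604, -0, 1.274, -0.037], TCP at [0.264, 0.621, 0.231] pointing down, gripper open.
Joint ranges: [-2.63, 2.63], [-0.94, 2.18], [0.31, 2.57], [-1.31, 4.45], [0, 2.66], [-2.55, 2.55]. Speed limits (rad/s): [2.57, 2.57, 3.14, 3.14, 3.14, 3.14].

## Interface

Orientations are given as a rotation vector (axis times angle).
In Python, from workcell import bot, cams gives the robot as it stands.
- The arm moves only by the tool play_rows, never from a script. Its argument "motion" is a list of rows, each a list of 2 entries, a list of its own where there are three numbers: the shift along the world's x, y, z normalised to -1 to 1, where 1 is 400 mm, then the turn, a rotation vector about the world's x, y, z normalised to -1 to 1, where 1 is pi/4 rad. In form: [[[tx, ty, tz], [ax, ay, az]], ...]. A call has 1 to 10 rows; each row is the pose to reach, as a shift and turn from the pose commanded when the call began; what a row does not reach only later rows make up. A row lasts 1/8 s, in which the tool goes at most 62.5 mm and 10.7 degrees, less where a joint would pass 70% of its speed; a pose out of reach is approached as far as the arm can. A call with a number of a shift or a turn outside -1 to 1 is refused whole. A call with a gripper value outside its range is refused whole. "gripper" is the closure, from 0 (fully open) to 1 (shut), set as the call begins (left out, the last holds). The fingers move at their own pace and stop on an object; "squeeze" is the grip in N (left out, the last holds). Time passes only in rows, so rows that repeat a pose let the fingers close. It gives the time, the measured TCP pose, the force and the opening at its end, in the units of the state.
- bot.read_state(): the state, without advancing time (a new reading comes with each control period).
- cams.read_camera(name): name is "scene" or "top" or "wrist"; returns (picture, depth): 400x640x3 uint8, red, green, blue; 400x640 float32, m along the optical axis (not along the pixel's ray), 0 where there is no reading.
- cams.calibration(name): a dict with "mtx" (3x3 intrinsics, pixels), "k1" (the pictures are not rectified: a ray, as slopes to the right and down, at radius r is drawn at 1 + k1 r^2 times it, then the intrinsics apply), "R" (3x3) and "t" (3): a world point X has camera coordinates R X + t; the wrist camera has in their place "tool_from_camera" (4x4, takes a point from camera to tool coordinates, whose origin is the TCP and whose axes are the tool frame's). Camera axes: x right, y down, z forward; pixel columns grow to the right and rows downward; lengths in m; the calibration is good to about 2 mm. A picture is of the moment at which its call begins: read the wrist's pose just before it. calibration takes no time and is no camera call.
- bot.finish_job(): hands the job in, once; it reports no verdict.
Trained networks look in the newest picture that a camera, given by its name, has taken for a name from the list of things; names that differ only in an ending like _2 or _b are one class to them, and where a whole thing is asked for, a point or a joint stands for the part that bears it (a point fixed in the world has none). Each returns a list of dicts, best first, with "conf" (0 to 1); they miss things now and then, are a little off and sometimes report something else, mostly with a low value. They report only what shows in the picture. A call takes as long as a camera call.
- cams.recognise(camera, label): "xyz" ([x, y, z] in m, in the coordinates of the camera as it stood for that picture, good to about 4 mm: the middle of the surface that is visible of it).
- cams.regions_of(camera, label): "mask" (400x640 bool, what is visible of it).
- cams.mark_of(camera, label): "xyz" ([x, y, z] in m, in the coordinates of the camera as it stood for that picture, good to about 4 mm: a listed point, or the origin of a listed thing).
The state is a dict: "time": time; "q": joint angles; "joint_vel": joint speeds; "joint_torque": joint torques, N m; "tool_pos": TCP position; "tcp_rot": TCP orientation; "wrist_force": force on the tool from outside, world axes, zero at the start; "torque": the same for the moment, N m; "width": opening from 0.0 (shut) to 1.0 (fully open).
Only numpy, scipy, OpenCV 4.12 (cv2) and the standard library are available. Lean on these libraries where they do the work, as an engineer would, in place of code of your own. Each camera call takes 0.05 s, during which the arm holds its last target.

## Task

Two small plywood crates stand at the foot of the twin ramps of the grey dry stand. Push the crate that holds the film canisters along the bench and up the ramp in front of it, without lifting it off the ramp, until its trailing edge drops behind the metal lip and it sits flat on the sunk bed. Leave the crate with the film reel where it is.

Things in the scene. Friction and masses are not known exactly. Their poses are not given: they have to be found in the camera images.
- film_crate_center (a point): Centre (half-way up, 22.5 mm over its underside) of the loose open plywood crate with four film canisters fixed in it (lids 56 mm over its underside). 80 (x) x 100 (y) x 45 mm high, 0.3 to 0.6 kg. Starts on the bench before either lane, y axis uphill within 5 deg, within 4 mm of the lane's centre line, leading face 20 to 50 mm before the foot. Push its trailing face, 50 mm to its -y.
- dry_stand: Smooth grey stand, fixed, 218 (x) x 235 mm (y). Origin on the bench at mid-width; y points uphill, z up. Two equal lanes side by side, centre lines x = -52 and +52 mm, each 94 mm wide between 10 mm curbs that stand 12 mm over the ramp. Each lane: ramp foot at y = -120 mm, height 0, rising evenly to 28 mm at y = -20; then lip, bed and end stop (56 mm high, from y = +105).
- lip_edge (a point): Middle of the upper inner edge of the aluminium lip that crosses both lanes: y = -12 mm on the stand, 28 mm above the bench; the lip is 8 mm thick. From here the bed, 18 mm high (10 mm below the lip), runs level 117 mm to the end stop, 17 mm more than the crate. A crate that is home has its centre 50 to 67 mm beyond this point and 40.5 mm above the bench. Axes as the stand's.
- reel_crate_center (a point): Centre (half-way up) of the other crate, the same 80 x 100 x 45 mm plywood crate, holding one round film reel (66 mm wide, 40 mm high); loose, it stands before the foot of the other lane and must stay there.

How it is judged:
On the way:
1. the canister crate climbs the ramp, tilted by it (angle between film_crate_center's own z axis and vertical above 0.12 rad and y of film_crate_center in the frame of dry_stand between -0.16 and -0.01 m), for 0.1 s.
At the end, for the whole second after the job is handed in: The canister crate lies flat (within 3.4 degrees) and at rest on the sunk bed of a lane, wholly behind the lip: centre 30 to 63 mm uphill of the stand's origin, within 75 mm of the stand's middle line, and 36 to 43.5 mm above the bench (y of film_crate_center in the frame of dry_stand between 0.03 and 0.063 m and x of film_crate_center in the frame of dry_stand between -0.075 and 0.075 m and height (world z) of film_crate_center between 0.036 and 0.0435 m and angle between film_crate_center's own z axis and vertical below 0.06 rad and linear speed of film_crate below 0.01 m/s); the robot touches nothing.
It fails at once if the canister crate is lifted: its centre rises over 75 mm above the bench (it passes the lip at about 52 mm) (height (world z) of film_crate_center above 0.075 m).
It fails at once if the reel crate is moved by more than 20 mm (distance of reel_crate_center from where it was at the start of the episode above 0.02 m).
It also fails if it takes over 38 s, if anything falls off the work surface, if the arm or the gripper's body presses on something with over 40 N, if the wrist force passes 120 N, or if a joint passes its speed limit or range.

## Working session

There is one attempt and no reset: what is moved stays moved. The work goes in short steps, Python scripts to look and compute and a tool call to move; the robot and the scene stay as the last step left them, time stands still between calls to the robot, and variables do not carry over. Pictures are saved under pics/ and viewed, and the job is handed in when it is done.

Besides the shell and the picture viewer there is one more tool, called after "Call:" by a JSON object that holds its "method" and its "body". play_rows: Moves the arm, as the interface text tells. Its arguments: {"type":"object","properties":{"motion":{"type":"array","items":{"type":"array"}},"gripper":{"type":"number"},"squeeze":{"type":"number"}},"required":["motion"]}

```bash
ls; mkdir -p pics; cat > h.py <<'E'
import numpy as np,cv2
from workcell import bot,cams
from scipy.spatial.transform import Rotation as R
def toworld(cam,p,st=None):
    c=cams.calibration(cam);p=np.asarray(p)
    if cam=="wrist":
        T=c["tool_from_camera"];p=T[:3,:3]@p+T[:3,3]
        return R.from_rotvec(st["tcp_rot"]).as_matrix()@p+st["tool_pos"]
    return c["R"].T@(p-c["t"])
E
python3 - <<'E'
from h import *
st=bot.read_state();print(st)
for cam in ["scene","top"]:
    im,d=cams.read_camera(cam);cv2.imwrite(f"pics/{cam}0.png",im[:,:,::-1])
    for l in ["film_crate_center","reel_crate_center","lip_edge","dry_stand"]:
        for r in cams.mark_of(cam,l)[:2]: print(cam,l,r["conf"],toworld(cam,r["xyz"]).round(4))
E
```

```text
pics
{'time': 0.0, 'q': array([ 1.13208653e+00,  2.64768706e-01,  1.60537234e+00,  6.39831177e-06,
        1.27368757e+00, -3.68856012e-02]), 'joint_vel': array([-0.00015004,  0.0002054 ,  0.00010782,  0.00027734,  0.0004477 ,
        0.00029356]), 'joint_torque': array([ 1.82882254e-04, -5.15091920e+01, -3.67327166e+01,  2.57983438e-04,
        1.26621936e-02,  1.58840322e-05]), 'tool_pos': array([0.26367328, 0.62058185, 0.22995244]), 'tcp_rot': array([-1.37410377, -0.90689855,  0.91004692]), 'wrist_force': array([ 0.55981843,  0.31145129, -0.1275022 ]), 'torque': array([0.07766135, 0.01210577, 0.03820017]), 'width': 0.9994324002801123}
scene film_crate_center 0.98 [ 0.6114 -0.0544  0.0209]
scene reel_crate_center 0.83 [ 0.5017 -0.0628  0.0239]
scene lip_edge 0.64 [0.5565 0.1232 0.0268]
scene dry_stand 0.94 [0.5566 0.1327 0.0025]
top film_crate_center 0.74 [ 0.5536  0.1356 -0.0025]
top film_crate_center 0.67 [ 0.6118 -0.0618  0.0195]
top reel_crate_center 0.87 [ 0.5038 -0.0605  0.0244]
top lip_edge 0.94 [0.555  0.123  0.0306]
top dry_stand 0.6 [ 0.552   0.137  -0.0022]
```

View pics/scene0.png

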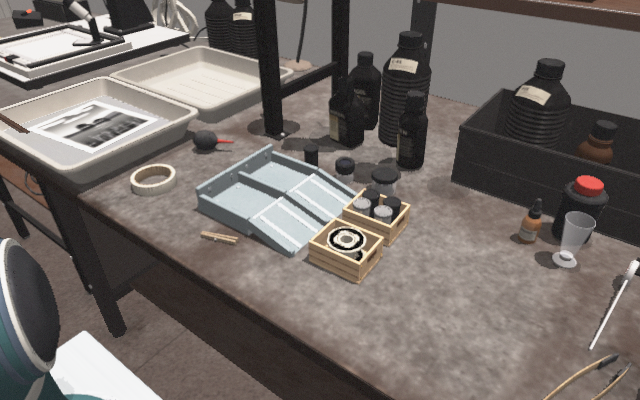

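View pics/top0.png

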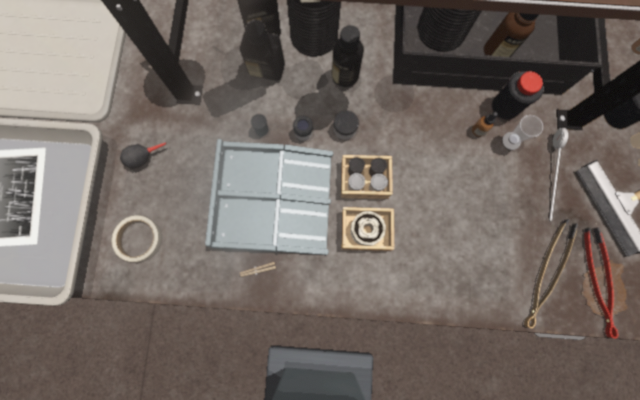

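```bash
cat >> h.py <<'E'
def cloud(cam,mask,d,st=None):
    c=cams.calibration(cam);v,u=np.nonzero(mask&(d>0));z=d[v,u]
    K=c["mtx"];k=np.array([c["k1"],0,0,0,0],float)
    n=cv2.undistortPoints(np.stack([u,v],1).astype(np.float64)[:,None],K,k)[:,0]
    P=np.c_[n*z[:,None],z]
    if cam=="wrist":
        return np.array([toworld(cam,p,st) for p in P])
    return (P-c["t"])@c["R"]
E
python3 - <<'E'
from h import *
im,d=cams.read_camera("top")
for l in ["dry_stand","film_crate_center","reel_crate_center"]:
    for r in cams.regions_of("top",l)[:2]:
        P=cloud("top",r["mask"],d);P=P[(P[:,2]>0.004 if l=="dry_stand" else P[:,2]>0.03)]
        print(l,r["conf"],r["mask"].sum(),len(P),cv2.minAreaRect(P[:,:2].astype(np.float32)*1000),np.percentile(P[:,2],[5,50,95]))
big=cv2.resize(im[130:265,200:405],None,fx=3.9,fy=3.9,interpolation=cv2.INTER_CUBIC)
cv2.imwrite("pics/topz.png",big[:,:,::-1])
c=cams.calibration("top");print(c)
def px(u,v,z):
    n=cv2.undistortPoints(np.array([[[u,v]]],float),c["mtx"],np.array([c["k1"],0,0,0.]))[0,0]
    r=c["R"].T@np.r_[n,1];o=-c["R"].T@c["t"];return o+r*(z-o[2])/r[2]
E
```

```text
dry_stand 0.94 12543 11972 ((555.343994140625, 132.58460998535156), (218.61000061035156, 238.0578155517578), 0.9675925374031067) [0.00798809 0.01926621 0.04637924]
film_crate_center 0.64 2207 1540 ((611.0607299804688, -56.543434143066406), (81.10160064697266, 100.98724365234375), 2.924334764480591) [0.03432646 0.05396704 0.05764664]
reel_crate_center 0.82 2109 1307 ((502.3690185546875, -64.22491455078125), (80.72279357910156, 100.64015197753906), 2.6847026348114014) [0.03693162 0.0452337  0.04784267]
{'mtx': array([[422.02453235,   0.        , 315.95820019],
       [  0.        , 422.02453235, 191.87509823],
       [  0.        ,   0.        ,   1.        ]]), 'k1': -0.005802346857582993, 'R': array([[ 0.07272425, -0.99734763, -0.00298162],
       [-0.97332639, -0.07031981, -0.21838239],
       [ 0.21759349,  0.01878379, -0.97585872]]), 't': array([0.00115357, 0.5641911 , 0.76501878])}
```

View pics/topz.png

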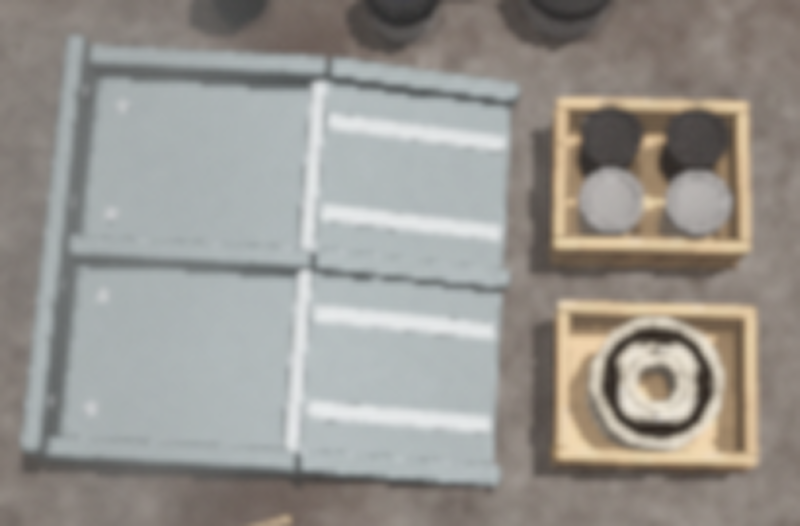

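```bash
python3 - <<'E'
from h import *
st=bot.read_state();M=R.from_rotvec(st["tcp_rot"]).as_matrix();print(M.round(3),st["time"])
for s in (1,-1):
    a=np.deg2rad(2.9); x=s*np.array([np.cos(a),np.sin(a),0]);y=np.array([0,0,-1.]);T=np.c_[x,y,np.cross(x,y)]
    print(s,R.from_matrix(T@M.T).as_rotvec()/(np.pi/4))
print((np.array([.614,-.145,.23])-st["tool_pos"])/.4)
E
```

```text
[[ 0.391  0.    -0.92 ]
 [ 0.92   0.     0.391]
 [ 0.    -1.    -0.   ]] 0.7
1 [ 1.30621980e-05  4.00461344e-05 -1.42398541e+00]
-1 [-4.53379115e-05  1.47882633e-05  2.57601459e+00]
[ 0.87503478 -1.91557697 -0.00328252]
```

Call:
{"method": "play_rows", "body": {"motion": [[[0.44, -0.95, 0.05], [0, 0, -0.71]], [[0.44, -0.95, 0.05], [0, 0, -0.71]], [[0.44, -0.95, 0.05], [0, 0, -0.71]], [[0.44, -0.95, 0.05], [0, 0, -0.71]], [[0.44, -0.95, 0.05], [0, 0, -0.71]], [[0.44, -0.95, 0.05], [0, 0, -0.71]], [[0.44, -0.95, 0.05], [0, 0, -0.71]], [[0.44, -0.95, 0.05], [0, 0, -0.71]]], "gripper": 0.5}}

```text
time: 1.7
tool_pos: [0.4412, 0.2388, 0.2518]
tcp_rot: [-1.519, -0.476, 0.474]
wrist_force: [-0.3, 0.4, -0.3]
width: 0.5
```

Call:
{"method": "play_rows", "body": {"motion": [[[0.43, -0.97, -0.05], [0, 0, -0.71]], [[0.43, -0.97, -0.05], [0, 0, -0.71]], [[0.43, -0.97, -0.05], [0, 0, -0.71]], [[0.43, -0.97, -0.05], [0, 0, -0.71]], [[0.43, -0.97, -0.05], [0, 0, -0.71]], [[0.43, -0.97, -0.05], [0, 0, -0.71]], [[0.43, -0.97, -0.05], [0, 0, -0.71]], [[0.43, -0.97, -0.05], [0, 0, -0.71]]]}}

```text
time: 2.7
tool_pos: [0.6131, -0.1488, 0.2304]
tcp_rot: [-1.571, -0.04, 0.04]
wrist_force: [-0.6, 0.3, 0.5]
width: 0.5
```

```bash
python3 - <<'E'
from h import *
st=bot.read_state();M=R.from_rotvec(st["tcp_rot"]).as_matrix();print(M.round(3),st["time"],st["tool_pos"],st["width"],st["q"])
im,d=cams.read_camera("wrist");cv2.imwrite("pics/w1.png",im[:,:,::-1])
for l in ["film_crate_center","reel_crate_center","lip_edge"]:
    for r in cams.mark_of("wrist",l)[:2]: print(l,r["conf"],toworld("wrist",r["xyz"],st).round(4))
for l in ["film_crate_center","reel_crate_center"]:
    for r in cams.regions_of("wrist",l)[:1]:
        P=cloud("wrist",r["mask"],d,st);P=P[P[:,2]>0.03]
        print(l,cv2.minAreaRect(P[:,:2].astype(np.float32)*1000))
E
```

```text
[[ 0.999 -0.    -0.051]
 [ 0.051 -0.     0.999]
 [-0.    -1.    -0.   ]] 2.7 [ 0.61308452 -0.14882294  0.23043827] 0.5004279789935202 [-2.77511799e-01  1.82173884e-01  1.70444067e+00 -2.00303374e-04
  1.25532416e+00 -3.28184572e-01]
film_crate_center 0.8 [ 0.6077 -0.0542  0.0233]
reel_crate_center 0.8 [ 0.5008 -0.0623  0.0217]Traceback (most recent call last):
  File "<stdin>", line 8, in <module>
  File "h.py", line 16, in cloud
    return np.array([toworld(cam,p,st) for p in P])
                     ~~~~~~~^^^^^^^^^^
  File "h.py", line 5, in toworld
    c=cams.calibration(cam);p=np.asarray(p)
ValueError: time passes only in moves, steps and waits
```

View pics/w1.png

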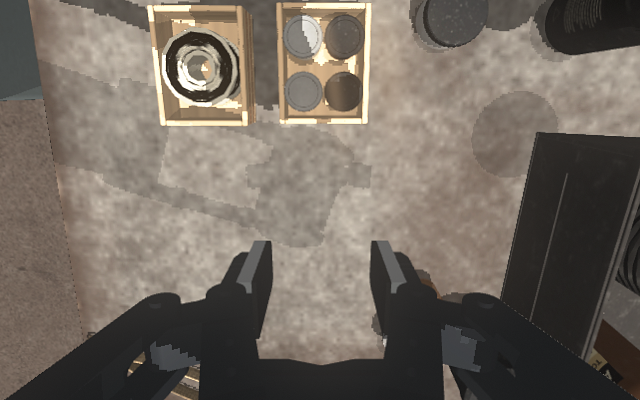

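Call:
{"method": "play_rows", "body": {"motion": [[[0, 0, -0.15], [0, 0, 0]], [[0, 0, -0.3], [0, 0, 0]], [[0, 0, -0.42], [0, 0, 0]], [[0, 0, -0.5], [0, 0, 0]], [[0, 0, -0.53], [0, 0, 0]], [[0, 0, -0.53], [0, 0, 0]], [[0, 0.04, -0.53], [0, 0, 0]], [[0, 0.06, -0.53], [0, 0, 0]], [[0, 0.06, -0.53], [0, 0, 0]]]}}

```text
time: 4.08
tool_pos: [0.6127, -0.1218, 0.0205]
tcp_rot: [-1.571, -0.045, 0.042]
wrist_force: [-0.5, -0.2, 0.6]
width: 0.503
```

```bash
sed -i 's/return np.array(\[toworld.*/T=c["tool_from_camera"];P=P@T[:3,:3].T+T[:3,3];return P@R.from_rotvec(st["tcp_rot"]).as_matrix().T+st["tool_pos"]/' h.py
cat > look.py <<'E'
from h import *
import sys
n=sys.argv[1]
st=bot.read_state();print(st["time"],st["tool_pos"].round(4),st["wrist_force"].round(1))
im,d=cams.read_camera("scene");cv2.imwrite(f"pics/s{n}.png",cv2.resize(im[100:330,150:470],None,fx=2.4,fy=2.4)[:,:,::-1])
im,d=cams.read_camera("top")
cv2.imwrite(f"pics/t{n}.png",cv2.resize(im[100:280,190:440],None,fx=3,fy=3)[:,:,::-1])
for l in ["film_crate_center","reel_crate_center"]:
    for r in cams.mark_of("top",l)[:1]: print(l,r["conf"],toworld("top",r["xyz"]).round(4))
    for r in cams.mark_of("scene",l)[:1]: print(" s",l,r["conf"],toworld("scene",r["xyz"]).round(4))
    for r in cams.regions_of("top",l)[:1]:
        P=cloud("top",r["mask"],d);P=P[P[:,2]>0.03]
        print(l,r["conf"],cv2.minAreaRect(P[:,:2].astype(np.float32)*1000),np.percentile(P[:,2],[5,50,95]))
E
python3 look.py 1
```

```text
4.075 [ 0.6127 -0.1218  0.0205] [-0.5 -0.2  0.6]
film_crate_center 0.83 [ 0.6114 -0.0595  0.0229]
 s film_crate_center 0.64 [ 0.6135 -0.0578  0.0199]
film_crate_center 0.79 ((566.141845703125, -54.3633918762207), (170.19073486328125, 95.6467056274414), 1.0053919553756714) [0.03474304 0.05448383 0.05828077]
reel_crate_center 0.87 [ 0.4999 -0.0623  0.0237]
 s reel_crate_center 0.8 [ 0.5008 -0.062   0.0211]
reel_crate_center 0.6 ((480.171875, -62.71396255493164), (126.19220733642578, 95.50885772705078), 2.951786518096924) [0.03856172 0.0453808  0.04819145]
```

View pics/s1.png

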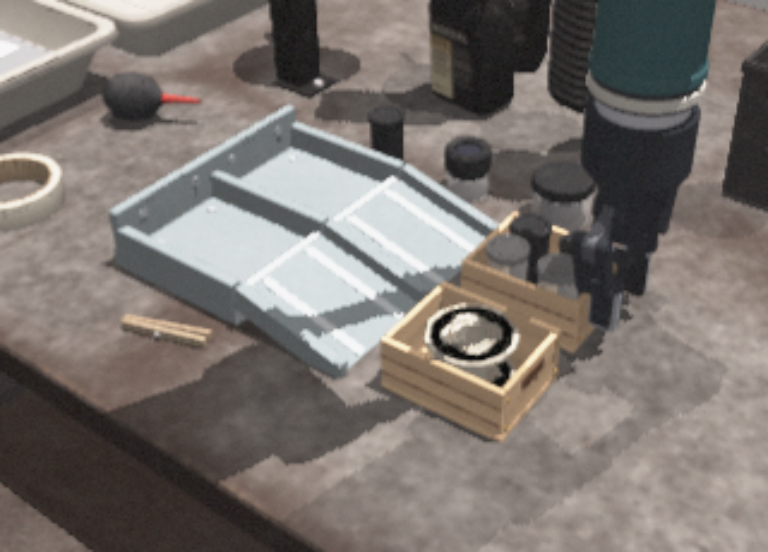

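View pics/t1.png

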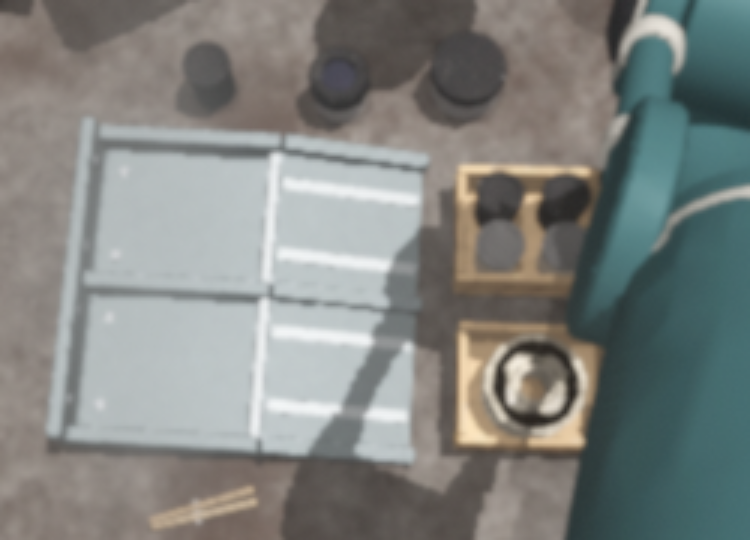

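Call:
{"method": "play_rows", "body": {"motion": [[[0, 0, 0], [0.17, 0, 0]], [[0, 0, 0], [0.344, 0, 0]], [[0, 0.02, -0.005], [0.344, 0, 0]], [[0, 0.05, -0.005], [0.344, 0, 0]], [[0, 0.08, -0.005], [0.344, 0, -0.01]], [[-0.001, 0.11, -0.005], [0.344, 0, -0.02]], [[-0.002, 0.14, -0.005], [0.344, 0, -0.02]], [[-0.003, 0.17, -0.005], [0.344, 0, -0.03]], [[-0.004, 0.2, -0.005], [0.344, 0, -0.03]], [[-0.005, 0.22, -0.005], [0.344, 0, -0.03]]]}}

```text
time: 5.72
tool_pos: [0.6099, -0.0339, 0.0173]
tcp_rot: [-1.301, -0.028, 0.017]
wrist_force: [-0.4, -2.1, -2.0]
width: 0.501
```

```bash
python3 look.py 2
```

```text
5.725 [ 0.6099 -0.0339  0.0173] [-0.4 -2.1 -2. ]
film_crate_center 0.68 [0.6102 0.0248 0.029 ]
 s film_crate_center 0.95 [0.61   0.0237 0.0287]
film_crate_center 0.63 ((609.9011840820312, 26.085285186767578), (80.99972534179688, 103.9129409790039), 1.8335442543029785) [0.03439268 0.05880244 0.06933363]
 s reel_crate_center 0.79 [ 0.505  -0.065   0.0235]
reel_crate_center 0.95 ((481.48455810546875, -64.21905517578125), (123.67438507080078, 98.63150787353516), 2.8221030235290527) [0.03689376 0.04534919 0.04805554]
```

View pics/s2.png

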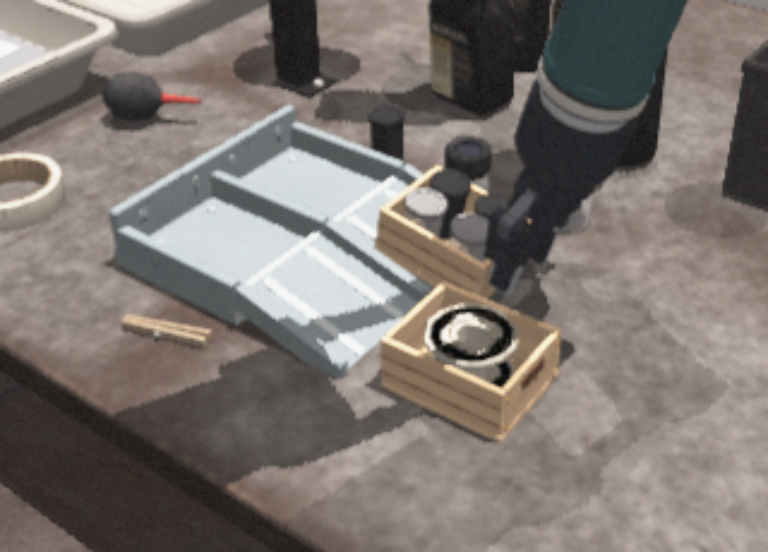

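View pics/t2.png

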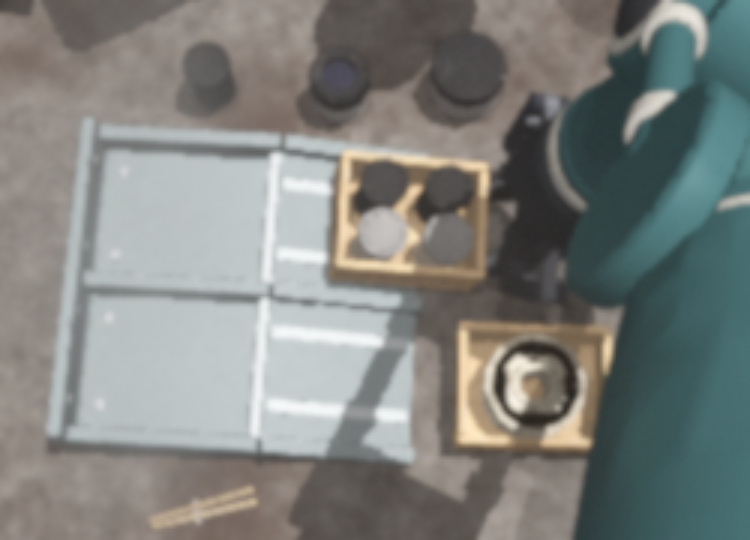

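Call:
{"method": "play_rows", "body": {"motion": [[[0, 0.03, 0], [0, 0, 0]], [[-0.001, 0.06, 0], [0, 0, 0]], [[-0.001, 0.09, 0], [0, 0, -0.005]], [[-0.002, 0.12, 0.008], [0, 0, -0.01]], [[-0.003, 0.15, 0.016], [0, 0, -0.01]], [[-0.003, 0.18, 0.023], [0, 0, -0.01]], [[-0.004, 0.21, 0.031], [0, 0, -0.01]], [[-0.004, 0.24, 0.039], [0, 0, -0.01]], [[-0.005, 0.26, 0.044], [0, 0, -0.01]], [[-0.005, 0.28, 0.049], [0, 0, -0.01]]]}}

```text
time: 7.38
tool_pos: [0.6078, 0.0781, 0.0369]
tcp_rot: [-1.3, -0.023, 0.011]
wrist_force: [0.2, -1.4, 0.2]
width: 0.503
```

```bash
python3 look.py 3
```

```text
7.375 [0.6078 0.0781 0.0369] [ 0.2 -1.4  0.2]
film_crate_center 0.59 [0.608  0.1376 0.0474]
 s film_crate_center 0.96 [0.6111 0.1397 0.0481]
film_crate_center 0.83 ((560.6456909179688, 130.5859832763672), (195.21820068359375, 114.47172546386719), 12.577736854553223) [0.03671707 0.073486   0.08598778]
 s reel_crate_center 0.69 [ 0.5052 -0.0632  0.024 ]
```

View pics/s3.png

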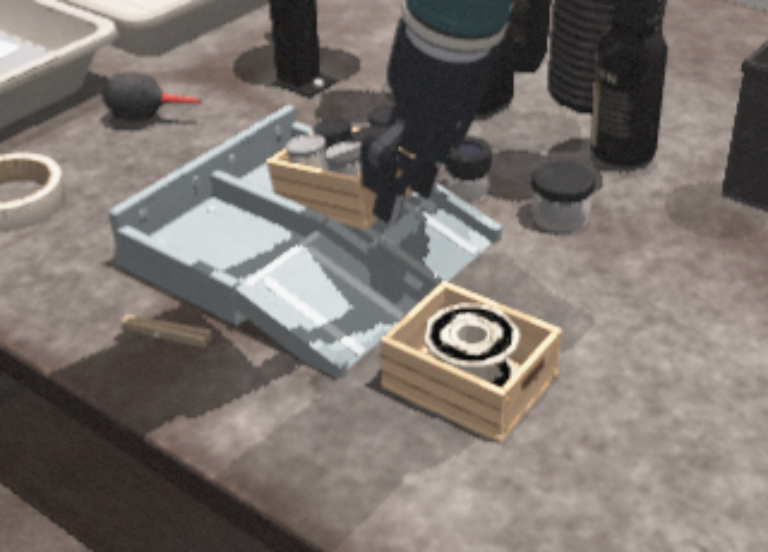

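View pics/t3.png

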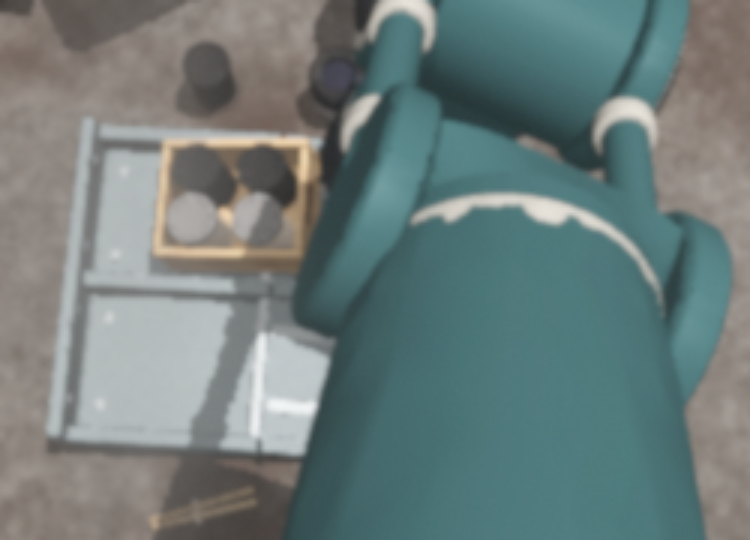

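Call:
{"method": "play_rows", "body": {"motion": [[[0, 0.015, 0.004], [0, 0, 0]], [[0, 0.03, 0.008], [0, 0, 0]], [[-0.001, 0.045, 0.01], [0, 0, 0]], [[-0.001, 0.06, 0.01], [0, 0, 0]], [[-0.001, 0.07, 0.01], [0, 0, 0]], [[-0.002, 0.08, 0.01], [0, 0, 0]], [[-0.002, 0.09, 0.01], [0, 0, 0]], [[-0.002, 0.1, 0.01], [0, 0, 0]], [[-0.002, 0.105, 0.01], [0, 0, 0]], [[-0.002, 0.105, 0.01], [0, 0, 0]]]}}

```text
time: 9.02
tool_pos: [0.6072, 0.1196, 0.041]
tcp_rot: [-1.3, -0.023, 0.01]
wrist_force: [-0.6, 0.1, -0.2]
width: 0.497
```

```bash
python3 look.py 4
```

```text
9.025 [0.6072 0.1196 0.041 ] [-0.6  0.1 -0.2]
film_crate_center 0.94 [0.6057 0.1766 0.0377]
 s film_crate_center 0.78 [0.6063 0.1801 0.0373]
film_crate_center 0.95 ((606.3391723632812, 186.83840942382812), (86.69920349121094, 80.63664245605469), 89.7041244506836) [0.0392568  0.0721563  0.07570593]
 s reel_crate_center 0.83 [ 0.5018 -0.062   0.0241]
reel_crate_center 0.74 ((489.1884765625, -110.49159240722656), (13.51401138305664, 50.87415313720703), 78.80162811279297) [0.03657113 0.04461299 0.04769574]
```

View pics/s4.png

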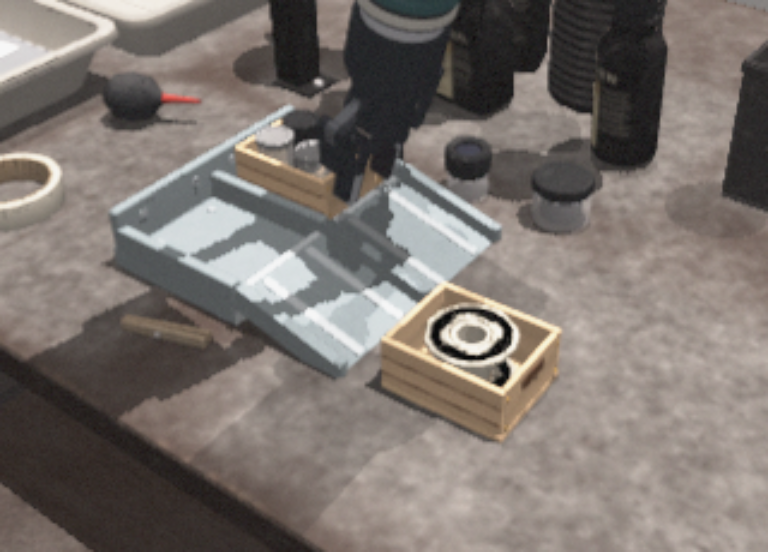

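View pics/t4.png

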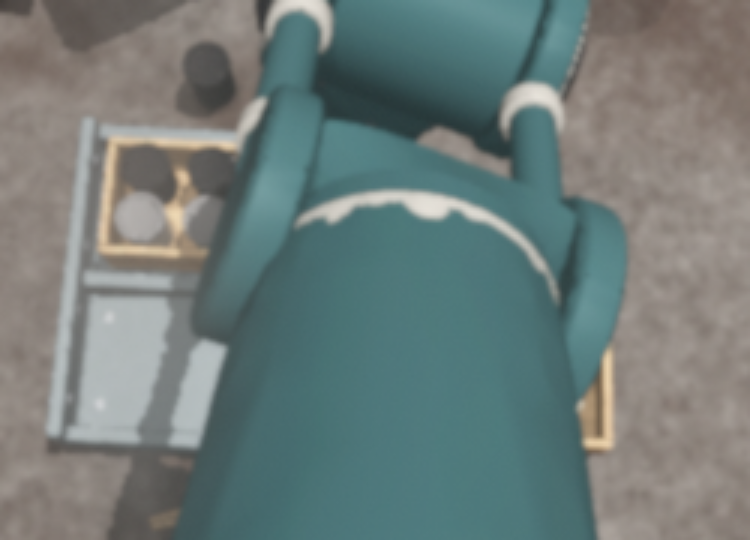

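Call:
{"method": "play_rows", "body": {"motion": [[[0, -0.03, 0], [0, 0, 0]], [[0, -0.08, 0.01], [0, 0, 0]], [[0, -0.15, 0.08], [0, 0, 0]], [[0, -0.25, 0.2], [-0.1, 0, 0]], [[0, -0.4, 0.35], [-0.2, 0, 0]], [[0, -0.55, 0.45], [-0.34, 0, 0]], [[0, -0.7, 0.5], [-0.34, 0, 0]], [[0, -0.85, 0.5], [-0.34, 0, 0]], [[0, -0.9, 0.5], [-0.34, 0, 0]], [[0, -0.9, 0.5], [-0.34, 0, 0]]]}}

```text
time: 10.68
tool_pos: [0.6063, -0.2458, 0.2417]
tcp_rot: [-1.569, -0.018, 0.009]
wrist_force: [0.1, 0.8, 0.0]
width: 0.5
```

```bash
python3 look.py 5; python3 - <<'E'
from h import *
im,d=cams.read_camera("top")
r=cams.regions_of("top","film_crate_center")[0]
P=cloud("top",r["mask"],d);Q=P[(P[:,2]>0.068)&(P[:,2]<0.085)]
A=np.c_[Q[:,:2],np.ones(len(Q))];print("lids plane",len(Q),np.linalg.lstsq(A,Q[:,2],rcond=None)[0],np.median(Q[:,2]))
Q=P[(P[:,2]>0.058)&(P[:,2]<0.068)];A=np.c_[Q[:,:2],np.ones(len(Q))];print("rim",len(Q),np.linalg.lstsq(A,Q[:,2],rcond=None)[0],np.median(Q[:,2]))
E
```

```text
10.675 [ 0.6063 -0.2458  0.2417] [0.1 0.8 0. ]
 s film_crate_center 0.63 [0.6073 0.1798 0.0396]
film_crate_center 0.63 ((610.653564453125, 179.2484130859375), (88.09514617919922, 100.46765899658203), 1.0658601522445679) [0.03658183 0.06544539 0.07543591]
reel_crate_center 0.71 [ 0.5003 -0.0635  0.0256]
 s reel_crate_center 0.66 [ 0.5003 -0.064   0.0249]
reel_crate_center 0.61 ((502.8124694824219, -63.790958404541016), (80.85987091064453, 100.3282470703125), 2.5546417236328125) [0.03664196 0.04533337 0.04780738]
lids plane 909 [-0.00214321 -0.00177249  0.07511294] 0.07357464175484293
rim 489 [0.003875   0.00038805 0.06013909] 0.06266615733318395
```

View pics/s5.png

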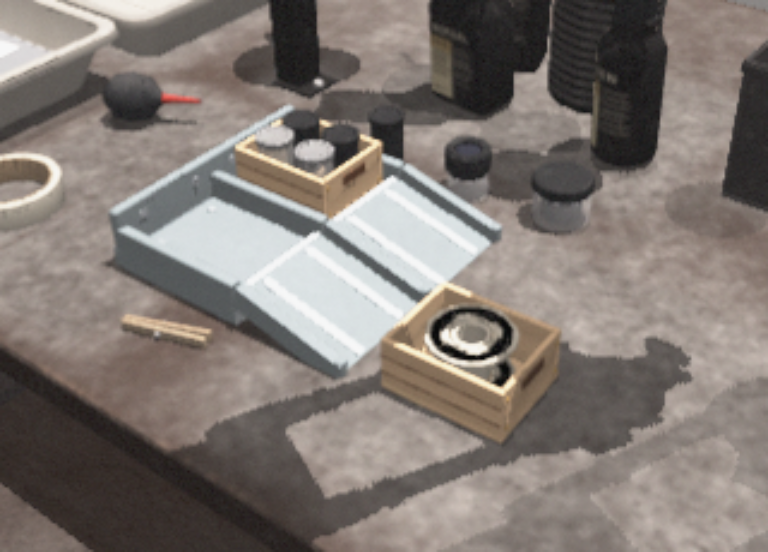

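View pics/t5.png

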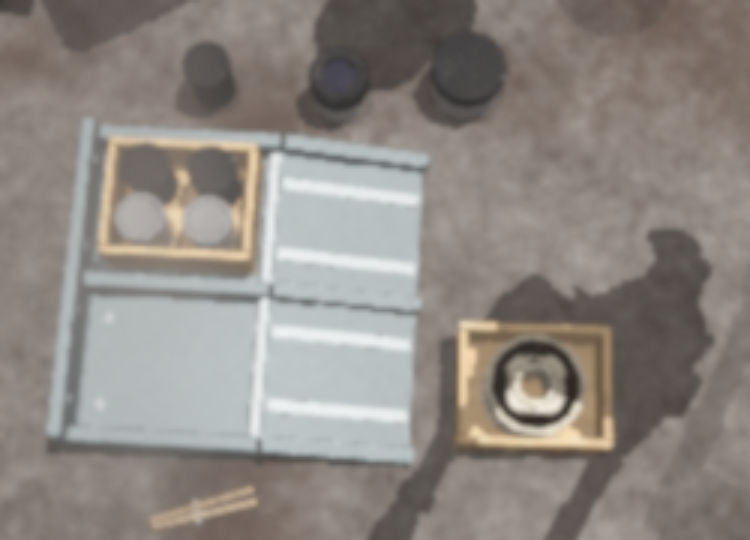

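The crate sits flat: the lids read 73.6 mm and the rim 62.7 mm, against 74 and 63 mm expected. Its centre is about 44 mm uphill of the stand's origin, so I'm handing in.

```bash
python3 -c "
from h import *
print(bot.finish_job())"
```

```text
the job is handed in; nothing more can be done
None
```

The canister crate is home on the sunk bed of its lane. I pushed it along the bench, up the ramp and over the lip with half-open fingers tilted to match the slope, then backed the arm away and handed in at about 11 s of the 38 s allowed.

Last checks, taken after the arm had backed away:
- **Position:** the crate's centre is about 44 mm uphill of the stand's origin (30 to 63 mm allowed) and about 52 mm off its middle line (75 mm allowed).
- **Flat on the bed:** the lids read 73.6 mm and the rim 62.7 mm above the bench, against 74 and 63 mm expected. The fitted slope is under 0.3 degrees, and the pictures show the trailing edge behind the lip.
- **Reel crate:** it moved less than 1 mm, from (502.4, -64.2) to (502.8, -63.8) mm.
- **Forces:** wrist-force readings at the end of each move stayed under about 3 N.

No final check failed. Two readings disagreed or were unusable:
- **Wrong match:** the top camera's first match for the canister crate fell on the stand. I rejected it against the picture and the scene camera.
- **Blocked view:** while the arm hid part of the view, some outline fits were unusable, so I relied on the point readings until it was clear.

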